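Set the ratchet prop stand four clicks up and bolt it

ROBOT

A 7-joint arm with a two-finger parallel gripper is mounted at the origin on the work surface. World frame = base frame: x ahead of the robot, y to its left, z up, the work surface at z = 0. Lengths are in m, angles in rad, forces in N, time in s.
With the tool pointing down it reaches from about 0.35 to 0.9 m from the base axis. Payload 8.1 kg.
Tool frame: the origin (TCP) lies on the centre line of the jaws, within the pads' length; the fingertips stand 14 mm ahead of it and the grasp point (between the pads) lies 5 mm behind it; z points along the fingers, y is the direction in which the jaws open and shut (so a half turn about z gives the same grasp; the last joint's range is limited). The gripper opens to 92 mm and grips with 3 to 60 N. Pads are 19 mm wide; open, the fingers measure 130 mm over their backs; the gripper's body (75 mm by 190 mm) begins 47 mm behind the grasp point.
Start: joints at [1.113, 0.434, 0.025, 1.573, -0.012, 1.134, -0.075], TCP at [0.217, -0.586, 0.241] pointing down, gripper open.
Joint ranges: [-2.62, 2.62], [-0.44, 2.09], [-1.27, 1.32], [0.08, 2.57], [-1.32, 4.46], [0.12, 2], [-2.74, 2.74]. Speed limits (rad/s): [2.22, 2.22, 3.01, 3.01, 3.14, 3.14, 3.14].

INTERFACE

Orientations are given as a rotation vector (axis times angle).
In Python, from rig import arm gives the robot as it stands. The module is installed in compiled form; this text tells all that it offers.
- The arm moves only by the shell command python3 -m creep 'ROWS' [FORCE]. ROWS is JSON, a list that holds one entry, the list of rows, each a list of 5 numbers: the finger opening in cm, from 0 to 9.18, then the shift along the world's x, y, z in cm, then the turn about the world's z in rad. In form: [[[gripper, tx, ty, tz, roll], ...]]. A call has 1 to 10 rows; each row shifts and turns the commanded pose from where the row before left it; what a row does not reach is not made up. A row lasts 1/10 s, in which the tool goes at most 50 mm and 8.59 degrees, less where a joint would pass 70% of its speed; a pose out of reach is approached as far as the arm can. A call with a gripper value outside its range is refused whole. The fingers move at their own pace and stop on an object; FORCE is the grip in N (left out, the last holds). Time passes only in rows, so rows that do not move let the fingers close. It gives the time, the measured TCP pose, the force and the opening at its end, in the units of the state.
- arm.read_state(): the state, without advancing time (a new reading comes with each control period).
- arm.read_camera(name): name is "scene" or "top" or "wrist"; returns a dict with "image" (400x640x3 uint8, red, green, blue), "fx", "fy", "cx", "cy" (pixels), "cam_to_world" (4x4, takes a point from camera to world coordinates). Camera axes: x right, y down, z forward; pixel columns grow to the right and rows downward; lengths in m; the calibration is good to about 2 mm. A picture is of the moment at which its call begins. There is no depth.
- arm.hand_in(): hands the job in, once; it reports no verdict.
Trained networks look in a picture, given as the dict that the camera call returned (one of the last four; its "shot" number tells which), for a name from the list of things; names that differ only in an ending like _2 or _b are one class to them, and where a whole thing is asked for, a point or a joint stands for the part that bears it (a point fixed in the world has none). Each returns a list of dicts, best first, with "confidence" (0 to 1); they miss things now and then, are a little off and sometimes report something else, mostly with a low value. They report only what shows in the picture. A call takes as long as a camera call.
- arm.cut_out(name, picture): "pixels" (400x640 bool, what is visible of it) and "box" ([centre column, centre row, width, height] in pixels, round what is visible of it).
- arm.mark_of(name, picture): "centre" ([column, row] in pixels: a listed point, or the origin of a listed thing).
The state is a dict: "time_s": time; "joints": joint angles; "qd": joint speeds; "joint_efforts": joint torques, N m; "ee_pos": TCP position; "tcp_rot": TCP orientation; "force": force on the tool from outside, world axes, zero at the start; "wrist_torque": the same for the moment, N m; "finger_gap": opening from 0.0 (shut) to 1.0 (fully open).
Only numpy, scipy, OpenCV 4.12 (cv2) and the standard library are available. Lean on these libraries where they do the work, as an engineer would, in place of code of your own. Each camera call takes 0.05 s, during which the arm holds its last target. There are 200 camera calls.

TASK

The ratchet prop stand beside the gas chromatograph must be set at its fourth notch for the transfer line: starting from the fully lowered column, pull the yellow saddle head straight up, slowly, for exactly four clicks of the pawl, then ease it back down until the pawl carries it and let go, without dropping it or pressing it down hard. After that, slide the red lock bolt fully home toward the column, let go of it, and leave everything else on the bench where it stands.

Things in the scene. Friction and masses are not known exactly. Their poses are not given: they have to be found in the camera images.
- stand: Ratchet prop stand screwed to the bench: blue base 130 (x) x 235 (y) x 12 mm, y from -175 to +60 mm; grey square sleeve 44 mm wide, top 108 mm above the bench; pawl housing on its +x side, red button reaching 57 to 65 mm from the column axis, jumping about 4 mm at each click. Origin: column axis at bench level. z up, -y toward the lock bolt
- saddle_center (a point): Centre of the yellow saddle head on the ratchet column: block 56 (stand x) x 30 (stand y) x 30 mm high; two prongs at its x ends rise to 32 mm above this point. Grasp it from above across its 30 mm (along stand y). 146 mm above the bench when fully lowered; moves straight up. Column with head weighs 0.4 to 0.85 kg. Axes as the stand's
- column (a joint): Height of the column in m: 0 fully lowered, as at the start; at most 0.085. Seven teeth 8 mm apart. Over the 4 to 5 mm before each click the pull climbs 4 to 9 N above the weight, then falls back within 2 mm: the click. The first click comes 10 to 40 mm up, varying; further ones 8 mm apart. Let down, it sinks 0 to 8 mm until the last tooth passed rests on the pawl
- bolt (a joint): Travel of the lock bolt in m: 0 fully open, 0.035 fully home against its stop; it slides along the stand's +y, toward the column, starts nearly open (0 to 0.006) and stays where it is left. It takes about 2.5 N to slide
- bolt_peg (a point): Middle of the grippable part of the bolt's red upright peg: peg 16 mm diameter with a 22 mm ball on top; this point 55 mm above the bench, ball centre 28 mm higher, ball top 39 mm higher, foot of the peg 37 mm lower. On the stand's -y side of the column: with the bolt open at stand (0, -145 mm), home at (0, -110 mm). Push the peg from its outer (-y) side, or pinch it
- jar: Amber jar with white cap, 60 mm wide, 110 mm tall, loose; origin under its centre. Leave alone
- beaker: Clear glass beaker, 68 mm wide, 85 mm tall, loose; origin under its centre. Leave alone
- weight: Brass calibration weight, 36 mm wide, 50 mm tall, loose; origin under its centre. Leave alone
- screwdriver: Screwdriver lying on the bench, loose. Leave alone
- vial: Small amber bottle, 28 mm wide, 50 mm tall, loose; origin under its centre. Leave alone
- mouse: Black computer mouse 100 x 60 x 30 mm, loose; origin under its centre. Leave alone

How it is judged:
By the outcome, as a careful person would: the job done as asked, in the order asked, and still so for the second after the job is handed in, with the robot touching nothing.
It also fails if it takes over 67 s, if anything falls off the work surface, if the arm or the gripper's body presses on something with over 40 N, if the wrist force passes 120 N, or if a joint passes its speed limit or range.

## Working session

There is one attempt and no reset: what is moved stays moved. The work goes in short steps, Python scripts to look and compute and a shell command to move; the robot and the scene stay as the last step left them, time stands still between calls to the robot, and variables do not carry over. Pictures are saved under pics/ and viewed, on a budget of 10 in all, crops included, one or two more only if the job needs it, and the job is handed in when it is done.

```bash
mkdir -p pics; cat > h.py <<'E'
from rig import arm
import numpy as np, cv2
def ray(c,uv):
    T=np.array(c["cam_to_world"]);d=np.array([(uv[0]-c["cx"])/c["fx"],(uv[1]-c["cy"])/c["fy"],1.])
    return T[:3,3],T[:3,:3]@d
def atz(c,uv,z):
    o,d=ray(c,uv);return o+d*(z-o[2])/d[2]
def proj(c,p):
    T=np.array(c["cam_to_world"]);q=T[:3,:3].T@(np.array(p)-T[:3,3]);return np.array([c["fx"]*q[0]/q[2]+c["cx"],c["fy"]*q[1]/q[2]+c["cy"]])
def save(c,n,crop=None,s=1):
    im=c["image"][:,:,::-1]
    if crop: im=im[crop[1]:crop[3],crop[0]:crop[2]]
    cv2.imwrite("pics/"+n+".png",cv2.resize(im,None,fx=s,fy=s,interpolation=cv2.INTER_CUBIC))
E
python3 - <<'E'
from h import *
np.set_printoptions(precision=4,suppress=True)
C={}
for n in("scene","top","wrist"):
    c=C[n]=arm.read_camera(n); print(n,np.array(c["cam_to_world"])[:3].tolist(),c["fx"])
    for k,z in(("stand",0),("saddle_center",.146),("bolt_peg",.055),("jar",0),("beaker",0),("weight",0),("vial",0),("mouse",0)):
        for m in arm.mark_of(k,c)[:2]:
            if m["confidence"]>.3: print(k,m["centre"],round(m["confidence"],2),atz(c,m["centre"],z))
cv2.imwrite("pics/a.png",np.vstack([cv2.resize(C[n]["image"][:,:,::-1],(480,300)) for n in("scene","top")]))
print(arm.read_state())
E
```

```text
scene [[-0.501800874345325, 0.6006598190177388, -0.6224175964124443, 1.2428399232838137], [0.8648885154607561, 0.33777648819429323, -0.3713150950974387, 0.3210441832759049], [-0.012796027913253651, -0.7246480703353234, -0.6890003162763684, 0.8579651912647708]] 409.4495085133257
stand [362.7, 227.8] 0.83 [0.5208 0.0225 0.    ]
saddle_center [372.2, 189.3] 0.64 [0.512  0.0362 0.146 ]
bolt_peg [315.6, 203.8] 0.64 [ 0.5505 -0.1124  0.055 ]
bolt_peg [370.2, 190.5] 0.48 [ 0.4261 -0.003   0.055 ]
jar [427.4, 249.7] 0.94 [0.5068 0.2069 0.    ]
weight [417.4, 226.9] 0.58 [0.4422 0.1548 0.    ]
vial [384.3, 281.2] 0.55 [ 0.6555  0.1479 -0.    ]
mouse [191.7, 188.7] 0.67 [ 0.6352 -0.514  -0.    ]
top [[0.00016310360932115272, -0.9860133747940608, 0.16666612770578024, 0.3157536758533782], [-0.9999964192880993, -0.0006060047032349109, -0.0026065627327136695, -0.09247125888654907], [0.0026711061739550525, -0.16666510578260368, -0.9860099430057898, 1.5543984713622327]] 474.6272645583951
stand [285.4, 223.2] 0.58 [0.5009 0.0184 0.    ]
saddle_center [276.9, 215.9] 0.54 [0.5054 0.0337 0.146 ]
bolt_pe
[... 428 characters left out ...]
90746071], [-0.9378363180904873, -0.331989959700884, -0.10122108045402735, -0.5605664721905745], [8.495985806684521e-05, 0.2914183661314389, -0.9565956975980511, 0.3846815240895669]] 276.721432801455
{'time_s': 1.35, 'joints': array([ 1.1134,  0.4345,  0.025 ,  1.5732, -0.0116,  1.134 , -0.0751]), 'qd': array([-0.0001, -0.0009, -0.    , -0.0005, -0.0005,  0.0006, -0.0011]), 'joint_efforts': array([  0.0002, -66.7675,   0.9839, -31.4809,  -0.0607,   0.0328,
         0.0001]), 'ee_pos': array([ 0.2171, -0.5861,  0.2407]), 'tcp_rot': array([-3.0923, -0.5543,  0.    ]), 'force': array([0.1747, 0.2062, 0.6475]), 'wrist_torque': array([-0.0031, -0.0432,  0.0224]), 'finger_gap': 1.0012493849557191}
```

View pics/a.png

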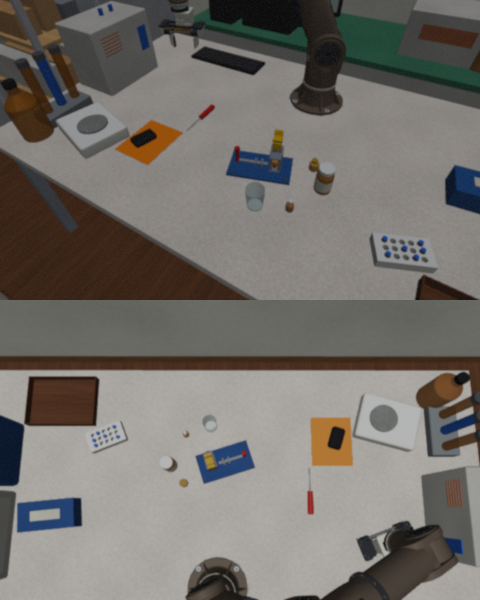

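```bash
cat > fit.py <<'E'
from h import *
from scipy.optimize import least_squares
def run(names=("top","scene")):
    np.set_printoptions(precision=4,suppress=True)
    for n in names:
        c=arm.read_camera(n); hsv=cv2.cvtColor(c["image"],cv2.COLOR_RGB2HSV)
        m=arm.cut_out("stand",c); 
        b=m[0]["box"]; print(n,"box",b,m[0]["confidence"])
        x0,x1,y0,y1=[int(v) for v in(b[0]-b[2]/2-8,b[0]+b[2]/2+8,b[1]-b[3]/2-8,b[1]+b[3]/2+8)]
        w=np.zeros((400,640),bool);w[y0:y1,x0:x1]=1
        H,S,V=hsv[...,0].astype(int),hsv[...,1].astype(int),hsv[...,2].astype(int)
        blue=(abs(H-110)<14)&(S>110)&w; yel=(abs(H-26)<8)&(S>130)&w; red=((H<8)|(H>172))&(S>130)&w
        def pts(k,z): return np.array([atz(c,(u,v),z)[:2] for v,u in np.argwhere(k)])
        P=pts(blue,.012); r=cv2.minAreaRect(P.astype(np.float32)); print("base rect",r)
        (cx,cy),(wa,ha),a=r
        ang=np.radians(a if ha>wa else a-90)
        if np.cos(ang)<0: ang+=np.pi
        ctr=np.array([cx,cy]); o=ctr+.0575*np.array([-np.sin(ang),np.cos(ang)])
        print("yaw",np.degrees(ang),"origin",o)
        for nm,k,z in(("yel",yel,.15),("red",red,.083)):
            nl,lab,st,ce=cv2.connectedComponentsWithStats(k.astype(np.uint8))
            for i in range(1,nl):
                if st[i,4]>4: print(nm,st[i],ce[i],atz(c,ce[i],z)[:2])
        save(c,"fit_"+n,(x0-15,y0-15,x1+15,y1+15),4)
if __name__=="__main__": run()
E
python3 fit.py; python3 - <<'E'
import cv2,numpy as np
a=cv2.imread('pics/fit_top.png');b=cv2.imread('pics/fit_scene.png');print(a.shape,b.shape)
w=max(a.shape[1],b.shape[1]);f=lambda i:cv2.copyMakeBorder(i,0,0,0,w-i.shape[1],0)
m=np.vstack([f(a),f(b)]);s=min(1,800/m.shape[1],600/m.shape[0]);cv2.imwrite('pics/b.png',cv2.resize(m,None,fx=s,fy=s))
E
```

```text
top box [299.8, 216.9, 76.9, 56.6] 0.6
base rect ((0.5251245498657227, -0.0288974791765213), (0.12310140579938889, 0.22786489129066467), 17.777036666870117)
yaw 17.777036666870117 origin [0.5076 0.0259]
yel [272 204  15  22 186] [279.2204 214.5161] [0.5091 0.0265]
red [323 201   5   7  26] [325.0769 204.1538] [ 0.5512 -0.1113]
scene box [344.6, 209.1, 88.9, 70.5] 0.78
base rect ((0.5318801999092102, -0.023863479495048523), (0.12953591346740723, 0.22911763191223145), 17.82592010498047)
yaw 17.82592010498047 origin [0.5143 0.0309]
yel [364 173  14  27 285] [370.1719 186.0947] [0.5076 0.0281]
yel [363 213   7   6  30] [366.1667 215.5   ] [0.6074 0.0646]
red [313 195   6  20  71] [315.9718 203.4366] [ 0.5729 -0.0972]
red [364 219   5   4  15] [365.6667 220.2667] [0.5633 0.0466]
(412, 492, 3) (468, 540, 3)
```

View pics/b.png

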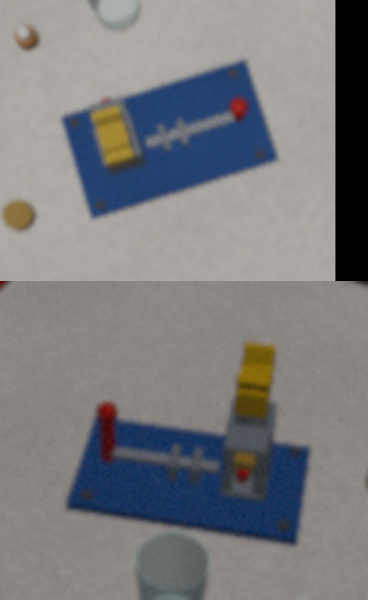

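```bash
python3 -m creep '[[[9.18,2,4.2,0,-0.043],[9.18,2,4.2,0,0],[9.18,2,4.2,0,0],[9.18,2,4.2,0,0],[9.18,2,4.2,0,0],[9.18,2,4.2,0,0],[9.18,2,4.2,0,0],[9.18,2,4.2,0,0],[9.18,2,4.2,0,0],[9.18,2,4.2,0,0]]]'
python3 -m creep '[[[9.18,2,4,0,0],[9.18,2,4,0,0],[9.18,2,4,0,0],[9.18,2,4,0,0],[9.18,1.2,3.3,0,0],[9.18,0,0,0,0],[9.18,0,0,0,0]]]'
python3 - <<'E'
from h import *
np.set_printoptions(precision=4,suppress=True)
s=arm.read_state();print(s["time_s"],s["ee_pos"],s["tcp_rot"],s["force"])
c=arm.read_camera("wrist")
for k,z in(("saddle_center",.146),("bolt_peg",.055)):
    for m in arm.mark_of(k,c)[:2]: print(k,m["centre"],m["confidence"],atz(c,m["centre"],z))
print(proj(c,(.509,.027,.146)))
save(c,"w1")
E
```

```text
time_s: 2.55
ee_pos: [0.4176, -0.1644, 0.2411]
tcp_rot: [3.103, 0.487, 0.001]
force: [-0.3, -1.0, 0.5]
finger_gap: 0.995
time_s: 3.25
ee_pos: [0.5091, 0.0275, 0.2406]
tcp_rot: [3.103, 0.491, -0.001]
force: [-0.7, -0.3, 0.5]
finger_gap: 0.999
3.25 [0.5091 0.0275 0.2406] [ 3.103   0.4907 -0.0006] [-0.6975 -0.3401  0.5274]
saddle_center [317.7, 206.4] 0.82 [0.5099 0.0254 0.146 ]
bolt_peg [436.7, 183.6] 0.73 [ 0.5542 -0.1133  0.055 ]
bolt_peg [318.1, 207.2] 0.23 [0.4806 0.0153 0.055 ]
[315.7453 206.818 ]
```

View pics/w1.png

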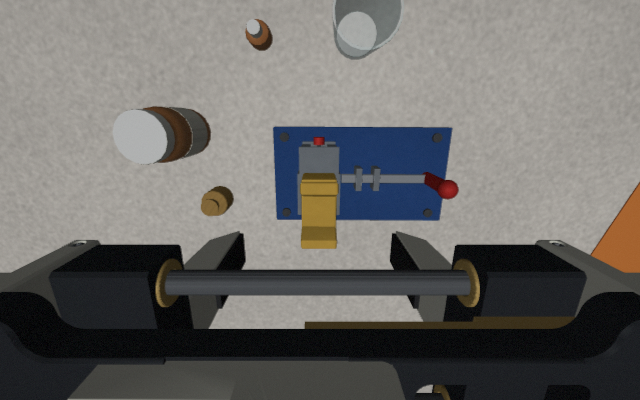

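```bash
python3 -m creep '[[[9.18,0,-0.1,-3,0],[9.18,0,0,-3,0],[9.18,0,0,-2,0],[9.18,0,0,-1,0],[9.18,0,0,-1,0],[9.18,0,0,0,0],[9.18,0,0,0,0]]]'
python3 -m creep '[[[4,0,0,0,0],[4,0,0,0,0],[4,0,0,0,0],[2.5,0,0,0,0],[2.5,0,0,0,0],[2.5,0,0,0,0],[2.5,0,0,0,0],[2.5,0,0,0,0]]]' 25
```

```text
time_s: 4.1
ee_pos: [0.5095, 0.0258, 0.1414]
tcp_rot: [3.103, 0.487, 0.001]
force: [-0.0, 0.0, -0.1]
finger_gap: 0.999
time_s: 4.9
ee_pos: [0.5091, 0.0259, 0.1407]
tcp_rot: [3.103, 0.488, -0.0]
force: [-0.0, -0.3, -0.2]
finger_gap: 0.351
```

```bash
f(){ grep -E "time|ee_pos|force|gap" | tr '\n' ' ' ; echo; }
python3 -m creep '[[[2.5,0,0,0,0],[2.5,0,0,0,0]]]' | f
python3 -m creep '[[[2.5,0,0,0.1,0],[2.5,0,0,0.1,0]]]' | f
python3 -m creep '[[[2.5,0,0,0.1,0]]]' | f
python3 -m creep '[[[2.5,0,0,0.1,0]]]' | f
python3 -m creep '[[[2.5,0,0,0.1,0]]]' | f
python3 -m creep '[[[2.5,0,0,0.1,0]]]' | f
python3 -m creep '[[[2.5,0,0,0.1,0]]]' | f
python3 -m creep '[[[2.5,0,0,0.1,0]]]' | f
```

```text
time_s: 5.1 ee_pos: [0.509, 0.0264, 0.1407] force: [-0.2, 2.2, 1.1] finger_gap: 0.322 
time_s: 5.3 ee_pos: [0.5089, 0.0263, 0.1425] force: [0.0, 4.3, -5.2] finger_gap: 0.32 
time_s: 5.4 ee_pos: [0.5089, 0.0263, 0.1436] force: [0.1, 3.3, -6.2] finger_gap: 0.326 
time_s: 5.5 ee_pos: [0.5089, 0.0263, 0.1447] force: [0.9, 5.4, -6.2] finger_gap: 0.321 
time_s: 5.6 ee_pos: [0.509, 0.0263, 0.1457] force: [0.1, 5.2, -5.5] finger_gap: 0.323 
time_s: 5.7 ee_pos: [0.509, 0.0263, 0.1467] force: [-0.1, 5.9, -5.9] finger_gap: 0.328 
time_s: 5.8 ee_pos: [0.5089, 0.0263, 0.1477] force: [0.6, 5.7, -5.9] finger_gap: 0.323 
time_s: 5.9 ee_pos: [0.5089, 0.0263, 0.1488] force: [0.4, 4.8, -4.8] finger_gap: 0.325
```

```bash
f(){ grep -E "time|ee_pos|force|gap" | tr '\n' ' ' ; echo; }
python3 -m creep '[[[2.5,0,0.05,0.1,0]]]' | f
python3 -m creep '[[[2.5,0,0.03,0.1,0]]]' | f
python3 -m creep '[[[2.5,0,0,0.1,0]]]' | f
python3 -m creep '[[[2.5,0,0,0.1,0]]]' | f
python3 -m creep '[[[2.5,0,0,0.1,0]]]' | f
python3 -m creep '[[[2.5,0,0,0.1,0]]]' | f
python3 -m creep '[[[2.5,0,0,0.1,0]]]' | f
python3 -m creep '[[[2.5,0,0,0.1,0]]]' | f
python3 -m creep '[[[2.5,0,0,0.1,0]]]' | f
python3 -m creep '[[[2.5,0,0,0.1,0]]]' | f
```

```text
time_s: 6.0 ee_pos: [0.5089, 0.0263, 0.1497] force: [0.4, 3.1, -5.9] finger_gap: 0.323 
time_s: 6.1 ee_pos: [0.5089, 0.0263, 0.1507] force: [0.4, 2.1, -6.6] finger_gap: 0.326 
time_s: 6.2 ee_pos: [0.5089, 0.0264, 0.1517] force: [-0.1, 1.7, -5.6] finger_gap: 0.324 
time_s: 6.3 ee_pos: [0.509, 0.0263, 0.1527] force: [-1.0, 1.6, -6.0] finger_gap: 0.323 
time_s: 6.4 ee_pos: [0.5089, 0.0263, 0.1538] force: [0.5, 1.7, -5.7] finger_gap: 0.325 
time_s: 6.5 ee_pos: [0.5089, 0.0264, 0.1547] force: [-0.7, 0.6, -6.9] finger_gap: 0.322 
time_s: 6.6 ee_pos: [0.5089, 0.0264, 0.1555] force: [3.1, 0.8, -12.7] finger_gap: 0.323 
time_s: 6.7 ee_pos: [0.5089, 0.0263, 0.1562] force: [4.0, 1.2, -17.3] finger_gap: 0.326 
time_s: 6.8 ee_pos: [0.5089, 0.0264, 0.1571] force: [3.2, 0.8, -18.1] finger_gap: 0.325 
time_s: 6.9 ee_pos: [0.5089, 0.0264, 0.1581] force: [3.7, 0.6, -18.5] finger_gap: 0.329
```

```bash
python3 - <<'E'
from h import *
s=arm.read_state();print(s["ee_pos"],s["force"],s["wrist_torque"])
c=arm.read_camera("scene");b=(300,120,440,240)
save(c,"s2",b,5)
T=np.array([.509,.0265,0])
for h in(0,.015,.0175): print(h,proj(c,T+[0,0,.146+h]),[proj(c,T+[sg*.028*.952,sg*.028*.306,.178+h]) for sg in(1,-1)],proj(c,T+[.028*.952,.028*.306,.131+h]))
E
```

```text
[0.50888268 0.02636584 0.15814484] [  3.68694075   0.5878707  -18.48807394] [ 0.05709403 -0.87891794 -0.13013735]
0 [369.26294022 187.36021043] [array([368.64858651, 185.24311392]), array([371.52307611, 170.99359142])] [367.43365986 198.9166833 ]
0.015 [369.65708352 183.0134738 ] [array([369.05281824, 180.69362879]), array([371.94045123, 166.47537022])] [367.81315765 194.64557003]
0.0175 [369.72353231 182.2806556 ] [array([369.12100028, 179.92626413]), array([372.01081843, 165.71362239])] [367.877144   193.92542629]
```

View pics/s2.png

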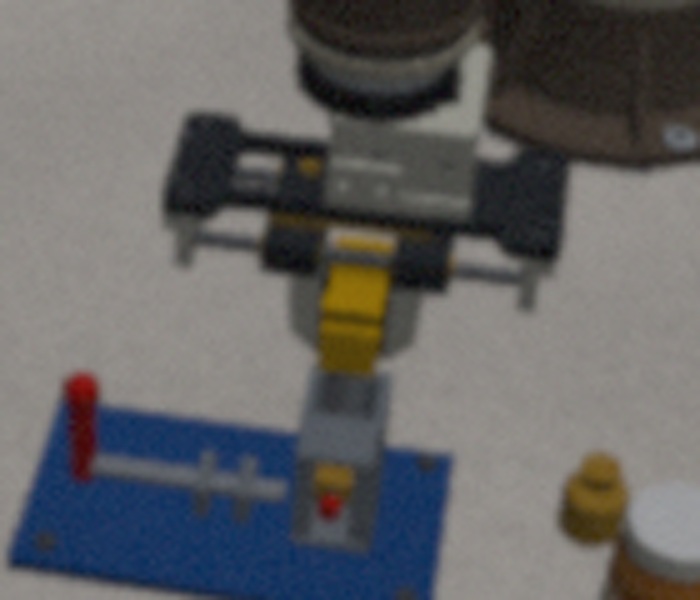

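```bash
f(){ grep -E "time|ee_pos|force|gap" | tr '\n' ' ' ; echo; }
python3 -m creep '[[[2.5,0,0,0.05,0]]]' 40 | f
python3 -m creep '[[[2.5,0,0,0.05,0]]]' | f
python3 -m creep '[[[2.5,0,0,0.05,0]]]' | f
python3 -m creep '[[[2.5,0,0,0.05,0]]]' | f
python3 -m creep '[[[2.5,0,0,0.05,0]]]' | f
python3 -m creep '[[[2.5,0,0,0.05,0]]]' | f
```

```text
time_s: 7.05 ee_pos: [0.5089, 0.0264, 0.1592] force: [0.4, -0.7, -10.4] finger_gap: 0.323 
time_s: 7.15 ee_pos: [0.5089, 0.0264, 0.1601] force: [-2.1, -1.4, -4.1] finger_gap: 0.321 
time_s: 7.25 ee_pos: [0.509, 0.0264, 0.1609] force: [-3.3, -2.1, -0.3] finger_gap: 0.324 
time_s: 7.35 ee_pos: [0.509, 0.0264, 0.1614] force: [-3.2, -2.4, -1.7] finger_gap: 0.324 
time_s: 7.45 ee_pos: [0.509, 0.0264, 0.1616] force: [-2.2, -2.9, -4.7] finger_gap: 0.326 
time_s: 7.55 ee_pos: [0.5089, 0.0264, 0.1618] force: [-1.4, -3.3, -5.9] finger_gap: 0.328
```

```bash
f(){ grep -E "time|ee_pos|force|gap" | tr '\n' ' ' ; echo; }
python3 -m creep '[[[2.5,0,-0.03,0.07,0]]]' | f
python3 -m creep '[[[2.5,0,0,0.07,0]]]' | f
python3 -m creep '[[[2.5,0,0,0.07,0]]]' | f
python3 -m creep '[[[2.5,0,0,0.07,0]]]' | f
python3 -m creep '[[[2.5,0,0,0.07,0]]]' | f
python3 -m creep '[[[2.5,0,0,0.07,0]]]' | f
python3 -m creep '[[[2.5,0,0,0.07,0]]]' | f
python3 -m creep '[[[2.5,0,0,0.07,0]]]' | f
python3 -m creep '[[[2.5,0,0,0.07,0]]]' | f
python3 -m creep '[[[2.5,0,0,0.07,0]]]' | f
```

```text
time_s: 7.65 ee_pos: [0.509, 0.0264, 0.1624] force: [-2.3, -1.2, -5.7] finger_gap: 0.325 
time_s: 7.75 ee_pos: [0.509, 0.0264, 0.163] force: [-1.2, -2.0, -8.3] finger_gap: 0.324 
time_s: 7.85 ee_pos: [0.5089, 0.0264, 0.1635] force: [-0.5, -2.0, -11.4] finger_gap: 0.323 
time_s: 7.95 ee_pos: [0.5089, 0.0264, 0.1641] force: [1.3, -2.3, -15.3] finger_gap: 0.323 
time_s: 8.05 ee_pos: [0.5089, 0.0264, 0.1647] force: [1.8, -1.5, -16.5] finger_gap: 0.327 
time_s: 8.15 ee_pos: [0.5089, 0.0264, 0.1654] force: [2.4, -0.7, -18.4] finger_gap: 0.325 
time_s: 8.25 ee_pos: [0.5089, 0.0264, 0.1662] force: [0.2, -1.4, -17.2] finger_gap: 0.324 
time_s: 8.35 ee_pos: [0.5089, 0.0264, 0.1673] force: [-2.3, -2.9, -10.3] finger_gap: 0.324 
time_s: 8.45 ee_pos: [0.509, 0.0264, 0.1686] force: [-4.3, -2.7, -2.4] finger_gap: 0.32 
time_s: 8.55 ee_pos: [0.509, 0.0264, 0.1696] force: [-4.5, -3.1, -5.1] finger_gap: 0.325
```

Second click at about z = 0.167, 8 mm after the first. Continuing.

```bash
f(){ grep -E "time|ee_pos|force|gap" | tr '\n' ' ' ; echo; }
python3 -m creep '[[[2.5,0,0,0.07,0]]]' | f
python3 -m creep '[[[2.5,0,-0.02,0.07,0]]]' | f
python3 -m creep '[[[2.5,0,0,0.07,0]]]' | f
python3 -m creep '[[[2.5,0,0,0.07,0]]]' | f
python3 -m creep '[[[2.5,0,0,0.07,0]]]' | f
python3 -m creep '[[[2.5,0,0,0.07,0]]]' | f
python3 -m creep '[[[2.5,0,0,0.07,0]]]' | f
python3 -m creep '[[[2.5,0,0,0.07,0]]]' | f
python3 -m creep '[[[2.5,0,0,0.07,0]]]' | f
python3 -m creep '[[[2.5,0,0,0.07,0]]]' | f
python3 -m creep '[[[2.5,0,0,0.05,0]]]' | f
```

```text
time_s: 8.65 ee_pos: [0.509, 0.0263, 0.1701] force: [-3.9, -3.5, -6.3] finger_gap: 0.328 
time_s: 8.75 ee_pos: [0.509, 0.0264, 0.1705] force: [-4.8, -0.3, -7.0] finger_gap: 0.323 
time_s: 8.85 ee_pos: [0.509, 0.0264, 0.171] force: [-3.6, -1.1, -7.5] finger_gap: 0.323 
time_s: 8.95 ee_pos: [0.5089, 0.0264, 0.1714] force: [-2.3, -1.0, -10.7] finger_gap: 0.324 
time_s: 9.05 ee_pos: [0.5089, 0.0264, 0.1719] force: [-1.2, -0.5, -14.4] finger_gap: 0.325 
time_s: 9.15 ee_pos: [0.5089, 0.0264, 0.1724] force: [-0.9, -1.3, -15.9] finger_gap: 0.327 
time_s: 9.25 ee_pos: [0.509, 0.0264, 0.1731] force: [0.4, -0.1, -17.9] finger_gap: 0.325 
time_s: 9.35 ee_pos: [0.5089, 0.0264, 0.1739] force: [0.3, 0.6, -18.4] finger_gap: 0.324 
time_s: 9.45 ee_pos: [0.5089, 0.0263, 0.1748] force: [-0.8, 0.4, -13.8] finger_gap: 0.324 
time_s: 9.55 ee_pos: [0.509, 0.0263, 0.1761] force: [-5.1, 0.3, -5.2] finger_gap: 0.326 
time_s: 9.65 ee_pos: [0.509, 0.0264, 0.1771] force: [-7.2, 0.5, -1.3] finger_gap: 0.325
```

Third click at about 0.175. The fourth is due near 0.183, and I must stop before 0.187.

```bash
f(){ grep -E "time|ee_pos|force|gap" | tr '\n' ' ' ; echo; }
python3 -m creep '[[[2.5,0.02,0,0.07,0]]]' | f
python3 -m creep '[[[2.5,0.02,0,0.07,0]]]' | f
python3 -m creep '[[[2.5,0,0,0.07,0]]]' | f
python3 -m creep '[[[2.5,0,0,0.07,0]]]' | f
python3 -m creep '[[[2.5,0,0,0.07,0]]]' | f
python3 -m creep '[[[2.5,0,0,0.07,0]]]' | f
python3 -m creep '[[[2.5,0,0,0.06,0]]]' | f
python3 -m creep '[[[2.5,0,0,0.06,0]]]' | f
```

```text
time_s: 9.75 ee_pos: [0.509, 0.0264, 0.1778] force: [-6.9, 0.1, -5.2] finger_gap: 0.327 
time_s: 9.85 ee_pos: [0.509, 0.0264, 0.1784] force: [-6.7, 1.5, -6.1] finger_gap: 0.32 
time_s: 9.95 ee_pos: [0.509, 0.0264, 0.179] force: [-5.6, -0.4, -8.2] finger_gap: 0.321 
time_s: 10.05 ee_pos: [0.509, 0.0263, 0.1795] force: [-5.4, 0.3, -10.5] finger_gap: 0.325 
time_s: 10.15 ee_pos: [0.509, 0.0263, 0.1799] force: [-4.1, 0.2, -14.3] finger_gap: 0.324 
time_s: 10.25 ee_pos: [0.509, 0.0264, 0.1803] force: [-3.4, 1.9, -16.0] finger_gap: 0.328 
time_s: 10.35 ee_pos: [0.509, 0.0264, 0.1807] force: [-3.8, 0.7, -16.0] finger_gap: 0.323 
time_s: 10.45 ee_pos: [0.509, 0.0264, 0.1813] force: [-4.9, 2.1, -16.4] finger_gap: 0.325
```

```bash
f(){ grep -E "time|ee_pos|force|gap" | tr '\n' ' ' ; echo; }
python3 -m creep '[[[2.5,0,0,0.06,0]]]' | f
python3 -m creep '[[[2.5,0,0,0.06,0]]]' | f
python3 -m creep '[[[2.5,0,0,0.05,0]]]' | f
python3 -m creep '[[[2.5,0,0,0,0]]]' | f
python3 -m creep '[[[2.5,0,0,0,0]]]' | f
```

```text
time_s: 10.55 ee_pos: [0.509, 0.0263, 0.1818] force: [-4.7, 2.2, -19.1] finger_gap: 0.321 
time_s: 10.65 ee_pos: [0.509, 0.0263, 0.1825] force: [-5.9, 2.4, -14.8] finger_gap: 0.323 
time_s: 10.75 ee_pos: [0.509, 0.0263, 0.1833] force: [-7.8, 1.9, -11.1] finger_gap: 0.326 
time_s: 10.85 ee_pos: [0.509, 0.0264, 0.1838] force: [-9.3, 1.3, -5.1] finger_gap: 0.326 
time_s: 10.95 ee_pos: [0.509, 0.0263, 0.184] force: [-9.9, 1.1, -4.8] finger_gap: 0.324
```

```bash
f(){ grep -E "time|ee_pos|force|gap" | tr '\n' ' ' ; echo; }
python3 -m creep '[[[2.5,-0.06,0,0.04,0]]]' | f
python3 -m creep '[[[2.5,-0.04,0,0,0]]]' | f
python3 -m creep '[[[2.5,0,0,-0.05,0]]]' | f
python3 -m creep '[[[2.5,0,0,-0.05,0]]]' | f
python3 -m creep '[[[2.5,0,0,-0.05,0]]]' | f
python3 -m creep '[[[2.5,0,0,-0.05,0]]]' | f
```

```text
time_s: 11.05 ee_pos: [0.509, 0.0264, 0.1846] force: [-7.5, 0.9, -2.7] finger_gap: 0.326 
time_s: 11.15 ee_pos: [0.509, 0.0264, 0.185] force: [-8.0, 1.1, -0.3] finger_gap: 0.324 
time_s: 11.25 ee_pos: [0.509, 0.0264, 0.1849] force: [-10.1, -0.1, 5.3] finger_gap: 0.323 
time_s: 11.35 ee_pos: [0.5091, 0.0263, 0.1847] force: [-11.7, 0.2, 9.8] finger_gap: 0.329 
time_s: 11.45 ee_pos: [0.509, 0.0264, 0.1845] force: [-13.8, -0.8, 13.0] finger_gap: 0.329 
time_s: 11.55 ee_pos: [0.509, 0.0264, 0.1843] force: [-13.1, 0.4, 16.2] finger_gap: 0.323
```

```bash
f(){ grep -E "time|ee_pos|force|gap" | tr '\n' ' ' ; echo; }
python3 -m creep '[[[2.5,0,0,0.07,0]]]' | f
python3 -m creep '[[[2.5,0,0,0.07,0]]]' | f
python3 -m creep '[[[2.5,0,0,0.03,0]]]' | f
python3 -m creep '[[[2.5,-0.05,0,0,0]]]' | f
python3 -m creep '[[[2.5,-0.05,0,0,0]]]' | f
python3 -c "
from h import *
s=arm.read_state();print(s['force'],s['wrist_torque'],s['tcp_rot'])
c=arm.read_camera('scene');save(c,'s3',(300,120,440,240),5)"
```

```text
time_s: 11.65 ee_pos: [0.509, 0.0264, 0.1847] force: [-10.2, 0.3, 4.5] finger_gap: 0.325 
time_s: 11.75 ee_pos: [0.509, 0.0264, 0.185] force: [-8.5, -0.1, -0.8] finger_gap: 0.327 
time_s: 11.85 ee_pos: [0.509, 0.0264, 0.1851] force: [-7.7, 1.4, -0.6] finger_gap: 0.327 
time_s: 11.95 ee_pos: [0.509, 0.0264, 0.1851] force: [-6.0, 0.6, -0.9] finger_gap: 0.326 
time_s: 12.05 ee_pos: [0.509, 0.0264, 0.1853] force: [-3.7, -0.3, -1.0] finger_gap: 0.322 
[-3.67527871 -0.34185816 -0.98969274] [ 0.20158643  1.25055335 -0.10642198] [3.10307527 0.48727382 0.00579426]
```

View pics/s3.png

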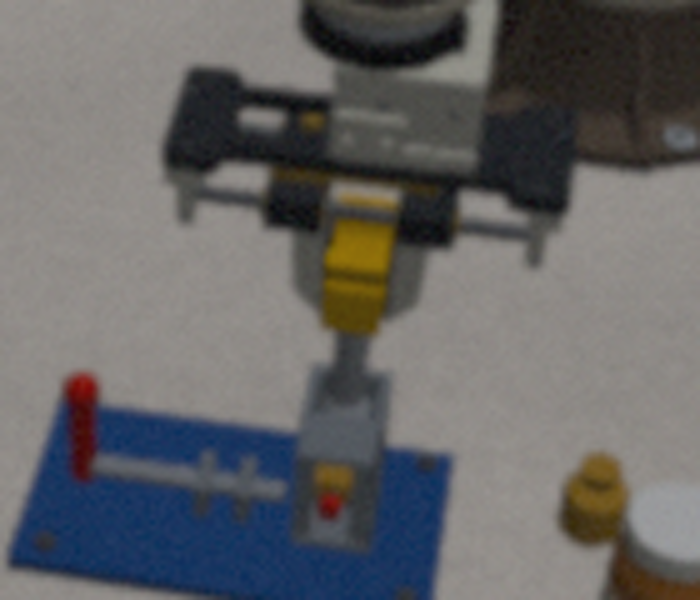

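```bash
f(){ grep -E "time|ee_pos|force|gap" | tr '\n' ' ' ; echo; }
python3 -m creep '[[[2.5,-0.05,0,0,0]]]' | f
python3 -m creep '[[[2.5,-0.04,0,0,0]]]' | f
python3 -m creep '[[[2.5,0,0,-0.03,0]]]' | f
python3 -m creep '[[[2.5,0,0,-0.03,0],[2.5,0,0,0,0]]]' | f
python3 -c "
from h import *
s=arm.read_state();print(s['force'],s['wrist_torque'],s['tcp_rot'])"
```

```text
time_s: 12.2 ee_pos: [0.509, 0.0264, 0.1852] force: [-1.0, 0.0, 2.3] finger_gap: 0.323 
time_s: 12.3 ee_pos: [0.5089, 0.0263, 0.1851] force: [2.1, 0.4, 4.6] finger_gap: 0.323 
time_s: 12.4 ee_pos: [0.5089, 0.0264, 0.1848] force: [-0.5, 0.1, 9.5] finger_gap: 0.328 
time_s: 12.6 ee_pos: [0.5089, 0.0264, 0.1847] force: [-0.7, 0.4, 11.0] finger_gap: 0.324 
[-0.73639771  0.43008333 10.98878943] [ 0.05602017  0.78155344 -0.06356182] [3.10312165 0.4871749  0.00803221]
```

```bash
f(){ grep -E "time|ee_pos|force|gap" | tr '\n' ' ' ; echo; }
python3 -m creep '[[[2.5,0,0,0.05,0]]]' | f
python3 -m creep '[[[2.5,0,0,0.02,0],[2.5,0,0,0,0]]]' | f
python3 -m creep '[[[2.5,0,0,0,0],[2.5,0,0,0,0]]]' 8 | f
```

```text
time_s: 12.7 ee_pos: [0.5089, 0.0264, 0.185] force: [1.9, -0.1, 4.9] finger_gap: 0.323 
time_s: 12.9 ee_pos: [0.5089, 0.0264, 0.185] force: [2.1, -0.3, 6.1] finger_gap: 0.327 
time_s: 13.1 ee_pos: [0.5089, 0.0264, 0.185] force: [0.3, 0.7, 5.9] finger_gap: 0.327
```

```bash
f(){ grep -E "time|ee_pos|force|gap" | tr '\n' ' ' ; echo; }
python3 -m creep '[[[2.5,0,0,0.05,0],[2.5,0,0,0,0]]]' | f
python3 -m creep '[[[3.3,0,0,0,0],[3.5,0,0,0,0],[4,0,0,0,0]]]' | f
python3 -m creep '[[[6,0,0,0,0],[8,0,0,0,0],[9.18,0,0,0,0],[9.18,0,0,0,0],[9.18,0,0,0,0]]]' | f
python3 -c "
from h import *
c=arm.read_camera('scene');save(c,'s4',(300,120,440,240),5)"
```

```text
time_s: 13.3 ee_pos: [0.5089, 0.0264, 0.1851] force: [6.3, 0.3, 3.0] finger_gap: 0.325 
time_s: 13.6 ee_pos: [0.5059, 0.0261, 0.1836] force: [-1.2, -0.1, 0.2] finger_gap: 0.415 
time_s: 14.1 ee_pos: [0.5066, 0.0262, 0.1841] force: [-0.5, -0.0, -0.5] finger_gap: 0.821
```

View pics/s4.png

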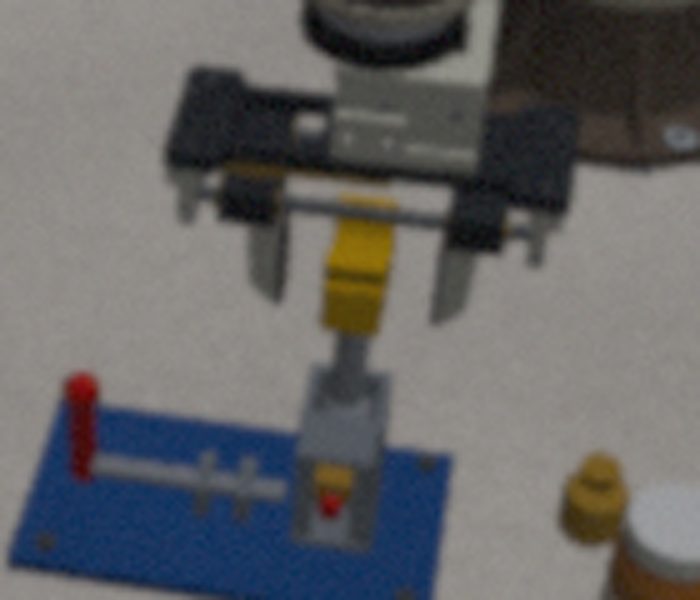

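```bash
python3 -m creep '[[[9.18,0,0,1,0],[9.18,0,0,2,0],[9.18,0,0,3,0],[9.18,0,0,2,0],[9.18,0,0,1,0]]]'
python3 -m creep '[[[9.18,0.5,-1.4,0,-0.14],[9.18,0.5,-1.4,0,-0.14],[9.18,0.5,-1.4,0,-0.14],[9.18,0.5,-1.4,0,-0.14],[9.18,0.5,-1.4,0,-0.14],[9.18,0.5,-1.4,0,-0.14],[9.18,0.5,-1.4,0,-0.14],[9.18,0.5,-1.4,0,-0.14],[9.18,0.5,-1.4,0,-0.14],[9.18,0.1,-1.1,0,-0.14]]]'
python3 -m creep '[[[9.18,0,0,0,-0.14],[9.18,0,0,0,-0.03],[9.18,0,0,0,0]]]'
python3 - <<'E'
from h import *
np.set_printoptions(precision=4,suppress=True)
s=arm.read_state();print(s["time_s"],s["ee_pos"],s["tcp_rot"],s["joints"])
for n in("wrist","top","scene"):
    c=arm.read_camera(n)
    for k,z in(("bolt_peg",.055),("saddle_center",.19)):
        for m in arm.mark_of(k,c)[:1]: print(n,k,m["centre"],m["confidence"],atz(c,m["centre"],z))
    if n=="wrist": save(c,"w5")
E
```

```text
time_s: 14.65
ee_pos: [0.5074, 0.0265, 0.2766]
tcp_rot: [3.103, 0.488, 0.005]
force: [-0.3, 1.1, 0.1]
finger_gap: 1.001
time_s: 15.65
ee_pos: [0.5527, -0.1117, 0.2737]
tcp_rot: [2.682, -1.634, -0.001]
force: [-0.4, 0.2, 0.2]
finger_gap: 1.0
time_s: 15.95
ee_pos: [0.5524, -0.1107, 0.2738]
tcp_rot: [2.539, -1.849, -0.001]
force: [0.2, -1.4, -0.6]
finger_gap: 1.001
15.95 [ 0.5524 -0.1107  0.2738] [ 2.5394 -1.8488 -0.001 ] [ 0.0852  0.309   0.0233  1.6789 -0.0076  1.1546 -2.7189]
wrist bolt_peg [315.4, 176.4] 0.95 [ 0.5554 -0.1138  0.055 ]
top bolt_peg [225.6, 219.9] 0.32 [0.5048 0.2047 0.055 ]
top saddle_center [278.4, 212.8] 0.69 [0.5086 0.0255 0.19  ]
scene bolt_peg [314.7, 203.6] 0.68 [ 0.551 -0.115  0.055]
scene saddle_center [369.5, 175.2] 0.73 [0.5131 0.0258 0.19  ]
```

View pics/w5.png

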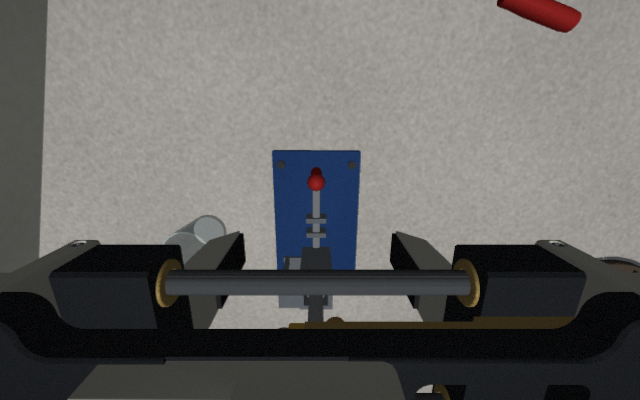

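```bash
python3 -m creep '[[[9.18,0.1,-0.1,-2,0.125],[9.18,0,0,-3,0.125],[9.18,0,0,-4,0],[9.18,0,0,-4,0],[9.18,0,0,-3,0],[9.18,0,0,-2,0],[9.18,0,0,-2,0],[9.18,0,0,-1,0],[9.18,0,0,-0.9,0],[9.18,0,0,0,0]]]'
python3 -m creep '[[[5,0,0,0,0],[4,0,0,0,0],[3,0,0,0,0],[2,0,0,0,0],[1,0,0,0,0],[1,0,0,0,0],[1,0,0,0,0],[1,0,0,0,0],[1,0,0,0,0],[1,0,0,0,0]]]' 15
```

```text
time_s: 17.4
ee_pos: [0.5533, -0.1117, 0.0544]
tcp_rot: [2.75, -1.517, -0.002]
force: [-0.9, -0.4, 0.0]
finger_gap: 0.998
time_s: 18.4
ee_pos: [0.5545, -0.1113, 0.0551]
tcp_rot: [-2.75, 1.516, -0.002]
force: [4.5, 1.6, -2.9]
finger_gap: 0.226
```

```bash
python3 -m creep '[[[1,0,0,0,0],[1,0,0,0,0],[1,0,0,0,0]]]'
python3 -c "
from h import *
c=arm.read_camera('scene');save(c,'s6',(270,150,390,250),5)"
```

```text
time_s: 18.7
ee_pos: [0.5545, -0.1113, 0.0551]
tcp_rot: [-2.75, 1.516, -0.002]
force: [5.2, 1.5, -3.9]
finger_gap: 0.224
```

View pics/s6.png

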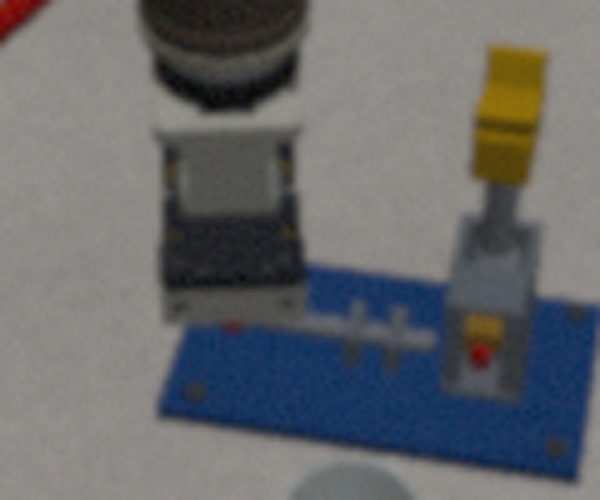

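```bash
f(){ grep -E "time|ee_pos|force|gap" | tr '\n' ' ' ; echo; }
python3 -m creep '[[[1,0.05,0,-0.1,0],[1,-0.15,0.48,0,0],[1,-0.15,0.48,0,0],[1,-0.15,0.48,0,0]]]' | f
python3 -m creep '[[[1,-0.15,0.48,0,0],[1,-0.15,0.48,0,0]]]' | f
python3 -m creep '[[[1,-0.06,0.19,0,0]]]' | f
python3 -m creep '[[[1,-0.06,0.19,0,0]]]' | f
```

```text
time_s: 19.15 ee_pos: [0.5505, -0.0987, 0.0549] force: [1.6, -2.4, 5.6] finger_gap: 0.226 
time_s: 19.35 ee_pos: [0.5475, -0.089, 0.0549] force: [1.0, -1.8, 5.3] finger_gap: 0.227 
time_s: 19.45 ee_pos: [0.5467, -0.0867, 0.0549] force: [0.9, -1.9, 6.2] finger_gap: 0.223 
time_s: 19.55 ee_pos: [0.5462, -0.0851, 0.0549] force: [1.9, -2.1, 5.3] finger_gap: 0.223
```

```bash
f(){ grep -E "time|ee_pos|force|gap" | tr '\n' ' ' ; echo; }
python3 -m creep '[[[1,-0.06,0.19,0,0]]]' | f
python3 -m creep '[[[1,-0.06,0.19,0,0]]]' | f
python3 -m creep '[[[1,-0.03,0.1,0,0]]]' | f
python3 -m creep '[[[1,-0.03,0.1,0,0]]]' | f
python3 -m creep '[[[1,-0.03,0.1,0,0]]]' | f
python3 -m creep '[[[1,-0.03,0.1,0,0]]]' | f
```

```text
time_s: 19.65 ee_pos: [0.5456, -0.0833, 0.0549] force: [1.7, -3.0, 6.8] finger_gap: 0.227 
time_s: 19.75 ee_pos: [0.545, -0.0814, 0.0549] force: [2.2, -1.7, 5.2] finger_gap: 0.225 
time_s: 19.85 ee_pos: [0.5447, -0.0803, 0.0549] force: [1.0, -2.5, 6.4] finger_gap: 0.229 
time_s: 19.95 ee_pos: [0.5444, -0.0794, 0.0549] force: [2.1, -1.8, 5.4] finger_gap: 0.224 
time_s: 20.05 ee_pos: [0.5441, -0.0784, 0.0549] force: [0.8, -2.2, 6.8] finger_gap: 0.226 
time_s: 20.15 ee_pos: [0.5439, -0.0779, 0.0549] force: [2.5, -5.7, 4.7] finger_gap: 0.222
```

Reached the stop, with the force rising after 35 mm. One gentle press, then relax and release.

```bash
f(){ grep -E "time|ee_pos|force|gap" | tr '\n' ' ' ; echo; }
python3 -m creep '[[[1,-0.03,0.1,0,0]]]' | f
python3 -m creep '[[[1,-0.02,0.05,0,0],[1,0,0,0,0]]]' | f
python3 -m creep '[[[2.5,0,0,0,0],[4,0,0,0,0],[6,0,0,0,0],[9.18,0,0,0,0],[9.18,0,0,0,0],[9.18,0,0,0,0],[9.18,0,0,0,0]]]' | f
```

```text
time_s: 20.25 ee_pos: [0.5439, -0.0778, 0.0549] force: [4.6, -9.0, 3.7] finger_gap: 0.224 
time_s: 20.45 ee_pos: [0.5439, -0.0778, 0.055] force: [4.3, -7.1, 3.6] finger_gap: 0.226 
time_s: 21.15 ee_pos: [0.5425, -0.0746, 0.054] force: [-0.4, -0.1, -0.1] finger_gap: 0.744
```

```bash
python3 -m creep '[[[9.18,0,0,1,0],[9.18,0,0,3,0],[9.18,0,0,4,0],[9.18,0,0,4,0],[9.18,0,0,4,0],[9.18,0,0,4,0],[9.18,0,-2,2,0],[9.18,0,-4,0,0],[9.18,0,-4,0,0],[9.18,0,-4,0,0]]]'
python3 -m creep '[[[9.18,-1,-4,0,0],[9.18,-1,-4,0,0],[9.18,-1,-2,0,0],[9.18,0,0,0,0]]]'
python3 - <<'E'
from h import *
np.set_printoptions(precision=4,suppress=True)
c=arm.read_camera("scene");b=(300,120,440,240);save(c,"s7",b,5)
O=np.array([.509,.0265,0]);y=np.array([-.306,.952,0])
for s in(-.145,-.110): print(s,"peg pred",proj(c,O+y*s+[0,0,.055]))
for h in(.036,.044): print(h,"saddle pred",proj(c,O+[0,0,.146+h]))
for k,z in(("bolt_peg",.055),("saddle_center",.19),("jar",0),("weight",0),("vial",0),("beaker",0),("mouse",0),("screwdriver",0)):
    for m in arm.mark_of(k,c)[:1]: print(k,m["centre"],m["confidence"],atz(c,m["centre"],z))
E
```

```text
time_s: 22.15
ee_pos: [0.5423, -0.216, 0.2753]
tcp_rot: [-2.751, 1.516, -0.002]
force: [0.0, 0.6, 0.7]
finger_gap: 1.0
time_s: 22.55
ee_pos: [0.5099, -0.3191, 0.2747]
tcp_rot: [2.744, -1.526, 0.0]
force: [-0.5, 0.0, 0.4]
finger_gap: 0.998
-0.145 peg pred [315.3479 204.5396]
-0.11 peg pred [327.6257 206.3144]
0.036 saddle pred [370.2221 176.7818]
0.044 saddle pred [370.4416 174.3616]
bolt_peg [330.0, 205.7] 0.48 [ 0.5373 -0.0737  0.055 ]
saddle_center [374.8, 176.4] 0.66 [0.5108 0.0393 0.19  ]
jar [426.6, 251.2] 0.63 [ 0.5127  0.2068 -0.    ]
vial [384.6, 279.4] 0.49 [0.6502 0.1464 0.    ]
beaker [340.2, 271.8] 0.6 [0.6847 0.0388 0.    ]
mouse [192.7, 187.1] 0.6 [ 0.6281 -0.5165  0.    ]
screwdriver [267.8, 160.3] 0.65 [ 0.4026 -0.389   0.    ]
```

View pics/s7.png

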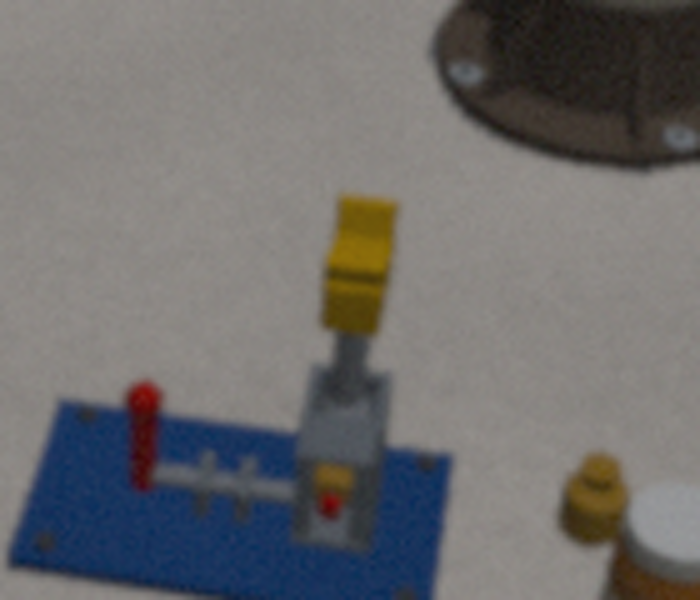

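```bash
python3 -c "
from rig import arm
print(arm.hand_in())"
```

```text
the job is handed in; nothing more can be done
None
```

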